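Two-face contact test of a transformer module

TASK

Test the yellow-capped transformer module on the sprung copper bar: hold it upright and press its red face squarely, middle to middle, against the bar so that the bar goes in about a centimetre and stays in for a moment; then back off, turn the module and press its blue face the same way. Leave it standing upright on the bench right in front of the bar with the blue face still towards it, and leave the white-capped spare module where it is.

Things in the scene. Friction and masses are not known exactly. Their poses are not given: they have to be found in the camera images.
- module: Module to test: grey block 70 x 70 x 34 mm high, with a square YELLOW cap 32 x 32 mm on its middle from 34 to 64 mm height (grip it there, along either pair of sides). 0.3 to 0.45 kg, loose. Origin: centre of underside; z up. +x face (35 mm out) is RED, +y face (35 mm out) BLUE (from above, a quarter turn anticlockwise from red), also shown as strips on the top edges; the other faces are grey.
- bar_face (a point): Centre of the front face of the copper bar (70 mm wide, 8 to 28 mm above the bench); moves with it. x: level, square into the face, the way it is pushed, away from the robot within 20 degrees; y along the bar; z up. 35 mm behind the unpressed face stands a fixed bent steel bracket, 110 mm wide, 60 mm tall, with a 90 mm foot behind. Bare bench in front.
- bar (a joint): How far the bar is pushed in along its x, in m: 0 at rest, end stop 0.016. A spring returns it: 1.2 N at rest plus 0.3 N per mm (4.5 N at 11 mm). A press counts from 0.007.
- spare: Bystander: another module of the same shape, size and face colours, but with a WHITE cap. Origin: centre of its underside. To be left where it stands.

How it is judged:
By the outcome, as a careful person would: the job done as asked, in the order asked, and still so for the second after the job is handed in, with the robot touching nothing.
It also fails if it takes over 51 s, if anything falls off the work surface, if the arm or the gripper's body presses on something with over 40 N, if the wrist force passes 120 N, or if a joint passes its speed limit or range.

ROBOT

A 6-joint arm with a two-finger parallel gripper is mounted at the origin on the work surface. World frame = base frame: x ahead of the robot, y to its left, z up, the work surface at z = 0. Lengths are in m, angles in rad, forces in N, time in s.
With the tool pointing down it reaches from about 0.375 to 0.9 m from the base axis. Payload 3.1 kg.
Tool frame: the origin (TCP) lies at the very end of the fingers, on their centre line; the grasp point (between the pads) lies 19 mm behind it; z points along the fingers, y is the line along which they close (so a half turn about z gives the same grasp; the last joint's range is limited). The gripper opens to 87 mm and grips with 3 to 60 N. Pads are 19 mm wide; open, the fingers measure 117 mm over their backs; the gripper's body (75 mm by 190 mm) begins 51 mm behind the grasp point.
Start: joints at [1.014, 0.527, 1.433, -0, 1.181, -0.178], TCP at [0.231, 0.581, 0.223] pointing down, gripper open.
Joint ranges: [-3.08, 3.08], [-0.75, 2.2], [0.22, 2.44], [-1.43, 4.57], [0, 2.65], [-2.85, 2.85]. Speed limits (rad/s): [2.79, 2.79, 3.14, 3.14, 3.14, 3.14].

INTERFACE

Orientations are given as a unit quaternion [w, x, y, z].
In Python, from workcell import ctrl, monitor, camera, calibration, look_for, pinpoint gives the robot as it stands. Calls block until the motion is done:
- ctrl.movep(position, orientation): joint-space move of the TCP to a pose.
- ctrl.move_l(position, v=0.15, rotation=None, f_stop=None): straight line of the TCP; rotation=None keeps the orientation; v is the mean speed in m/s. With f_stop (N) it stops when the force on the tool has changed by that much, and returns True; else False.
- ctrl.move_joints(angles): joint-space move.
- ctrl.grip(opening): opening from 0.0 (shut) to 1.0 (fully open); the grip force is fixed at half the most; returns when the fingers have stopped.
- ctrl.pause(seconds).
- ctrl.solve_ik(position, orientation): joint angles nearest the present ones, or None.
- monitor.read_state(): the state.
- camera(name): name is "scene" or "side" or "wrist"; returns the picture (400x640x3 uint8, red, green, blue); there is no depth.
- calibration(name): a dict with "K" (3x3 intrinsics, pixels), "eye" and "orientation" of the camera in the world; the wrist camera has in their place "T_tool_cam" (4x4, takes a point from camera to tool coordinates, whose origin is the TCP and whose axes are the flange's). Camera axes: x right, y down, z forward; pixel columns grow to the right and rows downward; lengths in m; the calibration is good to about 2 mm. A picture is of the moment at which its call begins: read the wrist's pose just before it. calibration takes no time and is no camera call.
A pose or a line that the arm cannot do raises ctrl.Unreachable and nothing moves.
- ctrl.sign_off(): hands the job in; it is judged then, once.
Trained networks look in the newest picture that a camera, given by its name, has taken for a name from the list of things; names that differ only in an ending like _2 or _b are one class to them, and where a whole thing is asked for, a point or a joint stands for the part that bears it (a point fixed in the world has none). Each returns a list of dicts, best first, with "conf" (0 to 1); they miss things now and then, are a little off and sometimes report something else, mostly with a low value. They report only what shows in the picture. A call takes as long as a camera call.
- look_for(camera, thing): "location" ([x, y, z] in m, in world coordinates, good to about 4 mm: the middle of the surface that is visible of it).
- pinpoint(camera, thing): "location" ([x, y, z] in m, in world coordinates, good to about 4 mm: a listed point, or the origin of a listed thing).
The state is a dict: "time_s": time; "q": joint angles; "joint_vel": joint speeds; "joint_efforts": joint torques, N m; "position": TCP position; "orientation": TCP orientation; "force": force on the tool from outside, world axes, zero at the start; "moment": the same for the moment, N m; "opening": opening from 0.0 (shut) to 1.0 (fully open); "grip_force": force on a finger pad.
Only numpy, scipy, OpenCV 4.12 (cv2) and the standard library are available. Lean on these libraries where they do the work, as an engineer would, in place of code of your own. Each camera call takes 0.05 s, during which the arm holds its last target. There are 200 camera calls.

## Working session

There is one attempt and no reset: what is moved stays moved. The work goes in short steps, each a Python script; the robot and the scene stay as the last script left them, time stands still between calls to the robot, and variables do not carry over. Pictures are saved under pics/ and viewed, at most 10 in all, crops included, and the job is handed in when it is done.

```bash
mkdir -p pics; ls; python3 - <<'E'
from workcell import *
import cv2
for n in ("scene","side"):
    im=camera(n); cv2.imwrite(f"pics/{n}1.png",im[:,:,::-1])
    for t in ("module","bar_face","spare"):
        print(n,t,[(r["conf"],[round(float(v),4) for v in r["location"]]) for r in pinpoint(n,t)][:3])
    print(n,calibration(n))
print(calibration("wrist")); print(monitor.read_state())
E
```

```text
pics
workcell.py
scene module [(0.93, [0.5236, 0.3221, -0.0017])]
scene bar_face [(0.64, [0.6504, 0.005, 0.0226])]
scene spare [(0.9, [0.5157, -0.2895, 0.0006])]
scene {'K': array([[388.53171758,   0.        , 323.94544812],
       [  0.        , 388.53171758, 199.22196599],
       [  0.        ,   0.        ,   1.        ]]), 'eye': array([0.95890518, 0.34498711, 0.92755498]), 'orientation': array([-0.11062578,  0.38130318,  0.88616603, -0.23891334])}
side module [(0.59, [0.5191, 0.3151, 0.0035])]
side bar_face [(0.66, [0.6476, 0.0042, 0.0137])]
side spare [(0.61, [0.515, -0.2881, 0.0003])]
side {'K': array([[449.8841843 ,   0.        , 313.43971246],
       [  0.        , 449.8841843 , 196.25838535],
       [  0.        ,   0.        ,   1.        ]]), 'eye': array([ 0.04025676, -0.61067917,  0.63385129]), 'orientation': array([-0.4227297 ,  0.84382989, -0.29043734,  0.15778742])}
{'K': array([[301.6615593 ,   0.        , 314.65815032],
       [  0.        , 301.6615593 , 198.19150306],
       [  0.        ,   0.        ,   1.        ]]), 'T_tool_cam': array([[-4.17550690e-04, -9.5
[... 306 characters left out ...]
00]])}
{'time_s': 0.4, 'q': array([ 1.01453842e+00,  5.27662821e-01,  1.43290118e+00,  8.27064965e-06,
        1.18136419e+00, -1.78483800e-01]), 'joint_vel': array([-0.00074625, -0.00204205, -0.00043654,  0.00061306,  0.0006515 ,
       -0.00293087]), 'joint_efforts': array([ 8.87518752e-07, -4.39503658e+01, -1.76655847e+01,  6.33228966e-02,
        5.29649493e-02, -7.80843311e-05]), 'position': array([0.23042368, 0.58083273, 0.2223841 ]), 'orientation': array([-6.38266314e-05,  1.87767398e-01,  9.82213508e-01, -1.55200756e-04]), 'force': array([-0.42303147,  0.61829421, -0.21114164]), 'moment': array([-0.02958607,  0.00658938, -0.06683916]), 'grip_force': 0.0, 'opening': 1.000297394645003}
```

View pics/scene1.png

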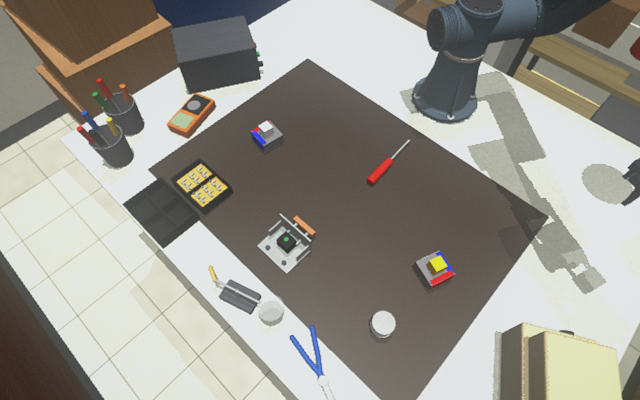

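View pics/side1.png

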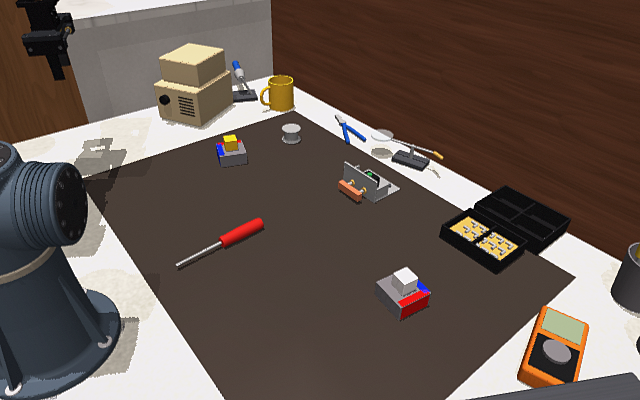

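```bash
cat > h.py <<'E'
from workcell import *
import numpy as np, cv2
from scipy.spatial.transform import Rotation as Rot
def quat(a):  # tool down, tool x at yaw a (deg)
    h=np.radians(a)/2; return [0.0,float(np.cos(h)),float(np.sin(h)),0.0]
def shot():
    s=monitor.read_state(); im=camera("wrist"); c=calibration("wrist")
    w,x,y,z=s["orientation"]; T=np.eye(4); T[:3,:3]=Rot.from_quat([x,y,z,w]).as_matrix(); T[:3,3]=s["position"]
    return im, c["K"], T@c["T_tool_cam"]
def rectify(im,K,T,c,z,half=0.1,n=600):
    """top view of plane z, n px square, world x up, world y left, centred at c"""
    s=n/(2*half)
    W=np.array([[0,-1/s,c[0]+half],[-1/s,0,c[1]+half],[0,0,z],[0,0,1]])  # (u,v,1)->world
    P=K@np.linalg.inv(T)[:3]@W
    return cv2.warpPerspective(im,P,(n,n),flags=cv2.INTER_LINEAR|cv2.WARP_INVERSE_MAP)
def px2w(p,c,half=0.1,n=600):
    p=np.atleast_2d(p)*2*half/n; return np.c_[c[0]+half-p[:,1],c[1]+half-p[:,0]]
E
python3 - <<'E'
from h import *
for nm,c,z in (("bar",(.65,.005),.028),("mod",(.522,.319),.034)):
    ctrl.movep([c[0]-(.03 if nm=="bar" else 0),c[1],.17],quat(180))
    s=monitor.read_state(); im,K,T=shot(); np.savez(nm,im=im,K=K,T=T)
    print(s["time_s"],s["q"].round(2),[(r["conf"],np.round(r["location"],4)) for r in pinpoint("wrist","bar_face" if nm=="bar" else "module")])
    cv2.imwrite(f"pics/{nm}_r.png",rectify(im,K,T,c,z)[:,:,::-1])
E
```

```text
2.875 [-0.17  0.58  1.5   0.    1.06 -1.74] [(0.73, array([0.6469, 0.0073, 0.0183]))]
4.225 [ 0.36  0.57  1.52 -0.    1.05 -1.2 ] [(0.67, array([ 0.5191,  0.3196, -0.0007]))]
```

View pics/bar_r.png

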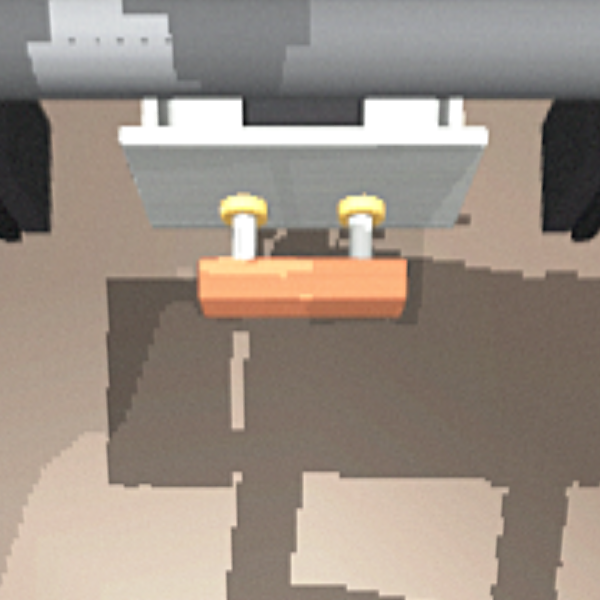

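View pics/mod_r.png

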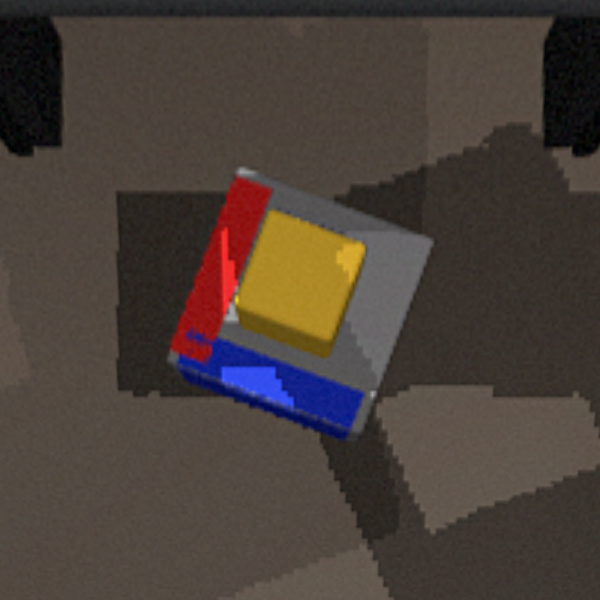

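```bash
python3 - <<'E'
from h import *
d=np.load("bar.npz"); c=(.65,.005)
r=rectify(d["im"],d["K"],d["T"],c,.028); hsv=cv2.cvtColor(r,cv2.COLOR_RGB2HSV)
m=((hsv[...,0]<14)&(hsv[...,1]>110)&(hsv[...,2]>120)).astype(np.uint8); m[:240]=0;m[330:]=0
xs=np.arange(215,395,5); tp=[np.where(m[:,x])[0].min() for x in xs]; bt=[np.where(m[:,x])[0].max() for x in xs]
ys=np.where(m[270:290].any(0))[0]
print("bar slopes",[np.degrees(np.polyfit(xs,v,1)[0]).round(2) for v in (tp,bt)],np.mean(tp),np.mean(bt),ys.min(),ys.max())
g=r.astype(int).sum(2)
print("col profile",g[250:325:3,290:310].mean(1).round())
br=[np.argmax(g[115:140,x]>650)+115 for x in range(140,470,5)]
print("bracket slope",np.degrees(np.polyfit(range(140,470,5),br,1)[0]))
d=np.load("mod.npz"); c=(.522,.319)
r=rectify(d["im"],d["K"],d["T"],c,.034); hsv=cv2.cvtColor(r,cv2.COLOR_RGB2HSV)
for nm,mm in (("red",((hsv[...,0]<8)|(hsv[...,0]>172))&(hsv[...,1]>150)&(hsv[...,2]>80)),("blue",(hsv[...,0]>105)&(hsv[...,0]<130)&(hsv[...,1]>150)&(hsv[...,2]>80))):
    print(nm,cv2.minAreaRect(np.argwhere(mm)[:,::-1].astype(np.float32)))
r=rectify(d["im"],d["K"],d["T"],c,.064); hsv=cv2.cvtColor(r,cv2.COLOR_RGB2HSV)
mm=(hsv[...,0]>18)&(hsv[...,0]<32)&(hsv[...,1]>150)&(hsv[...,2]>145)
q=cv2.minAreaRect(np.argwhere(mm)[:,::-1].astype(np.float32)); print("cap",q,px2w(q[0],c))
E
```

```text
bar slopes [np.float64(-3.9), np.float64(-0.04)] 260.6666666666667 316.02777777777777 197 407
col profile [255. 233. 329. 493. 620. 636. 632. 585. 551. 551. 557. 559. 558. 559.
 566. 594. 509. 418. 397. 402. 403. 397. 349. 315. 318.]
bracket slope -0.0055017343859815725
red ((219.8356170654297, 268.9383544921875), (42.72002029418945, 186.79766845703125), 20.556047439575195)
blue ((268.04998779296875, 383.81744384765625), (186.2489013671875, 51.61140060424805), 20.799030303955078)
cap ((299.7861022949219, 299.9562072753906), (94.19611358642578, 92.9755859375), 21.037511825561523) [[0.5220146 0.3190713]]
```

```bash
python3 - <<'E'
from h import *
a=69.2+90
ctrl.movep([.522,.319,.12],quat(a)); ctrl.move_l([.522,.319,.037],v=.12)
ctrl.grip(0.0); s=monitor.read_state(); print(s["opening"],s["grip_force"])
ctrl.move_l([.522,.319,.12],v=.15); print(monitor.read_state()["force"])
ctrl.movep([.54,.004,.12],quat(90)); s=monitor.read_state()
print(s["time_s"],s["position"],s["q"].round(2),s["force"])
im,K,T=shot(); np.savez("held",im=im,K=K,T=T)
r=rectify(im,K,T,(.54,.004),.034+.12-.037); cv2.imwrite("pics/held.png",np.hstack([cv2.resize(im,(400,250)),cv2.resize(r,(400,400))[:250]])[:,:,::-1] if 0 else r[:,:,::-1])
E
```

```text
0.3662304214324527 30.000474248081446
[-0.40088138  0.47522513 -4.49704229]
8.45 [0.53995111 0.00486804 0.11970366] [-0.2   0.56  1.74  0.    0.84 -0.2 ] [-0.17498288  0.78218201 -3.04417497]
```

View pics/held.png

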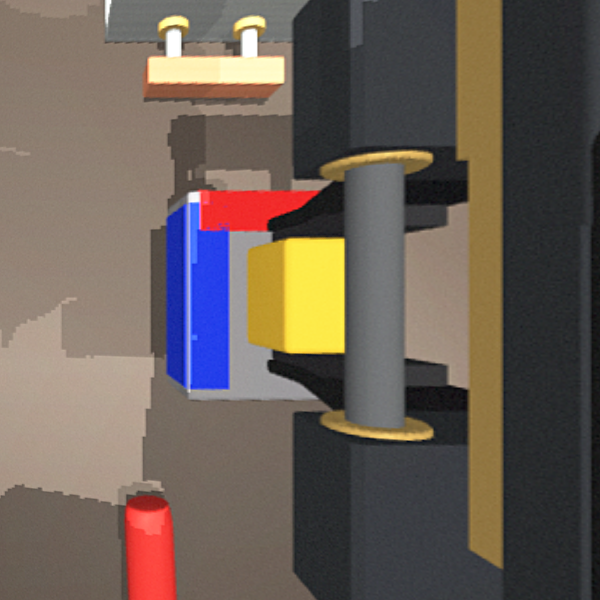

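```bash
python3 - <<'E'
from h import *
d=np.load("held.npz"); c=(.60,.03)
r=rectify(d["im"],d["K"],d["T"],c,.028,half=.15,n=600); cv2.imwrite("pics/held28.png",r[:,:,::-1])
E
```

```text
(no output)
```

View pics/held28.png

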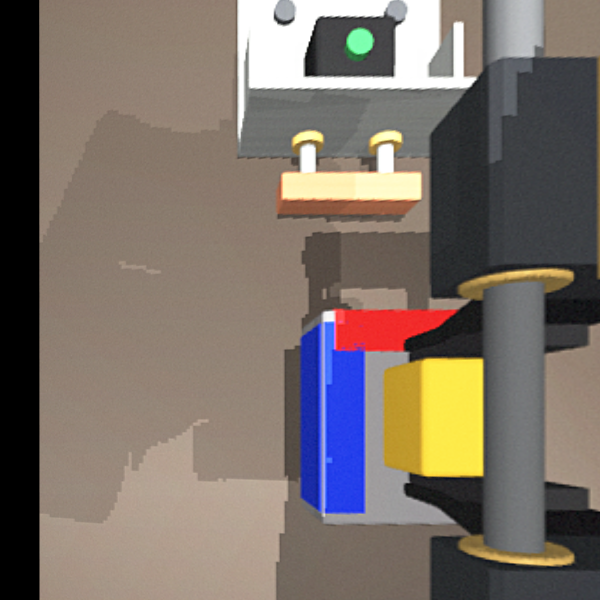

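```bash
cat >> h.py <<'E'
def press(xs,y,z=.038):
    ctrl.pause(.3); f0=np.mean([monitor.read_state()["force"] for _ in range(3)],0)
    for x in xs:
        ctrl.move_l([x,y,z],v=.05); ctrl.pause(.25); s=monitor.read_state()
        print(s["time_s"],s["position"].round(4),(s["force"]-f0).round(2))
E
python3 - <<'E'
from h import *
ctrl.move_l([.56,.0038,.06]); ctrl.move_l([.59,.0038,.038],v=.1)
press([.606,.618,.625],.0038)
cv2.imwrite("pics/side2.png",cv2.resize(camera("side")[120:240,260:460],(800,480),interpolation=cv2.INTER_CUBIC)[:,:,::-1])
E
```

```text
10.6167 [0.6056 0.0039 0.0379] [-0.28  0.1  -0.4 ]
11.2583 [0.6173 0.0039 0.0378] [-3.03  0.66 -0.03]
11.8 [0.6244 0.0039 0.0377] [-5.94  0.58 -0.15]
```

View pics/side2.png

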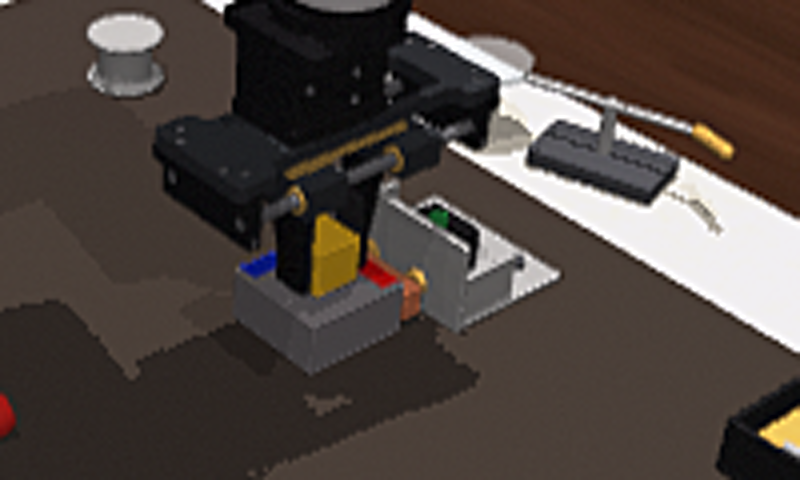

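```bash
python3 - <<'E'
from h import *
def avg(n=12):
    f=[]
    for _ in range(n): ctrl.pause(.05); s=monitor.read_state(); f.append(s["force"])
    print(s["time_s"],s["position"].round(4),np.mean(f,0).round(2),np.std(f,0).round(2))
avg()
ctrl.move_l([.622,.0038,.038],v=.05); avg()
ctrl.move_l([.59,.0038,.038],v=.08); avg()
E
```

```text
12.45 [0.6247 0.0039 0.0378] [-4.53  0.57 -5.03] [0.57 0.39 0.34]
13.3 [0.6222 0.0037 0.0381] [-3.68  0.32 -4.53] [0.36 0.39 0.55]
14.45 [0.59   0.0038 0.038 ] [-0.15  0.18 -3.38] [0.47 0.43 0.29]
```

```bash
python3 - <<'E'
from h import *
ctrl.move_l([.55,.004,.07],v=.15); ctrl.movep([.55,.004,.10],quat(0)); ctrl.pause(.2)
s=monitor.read_state(); print(s["time_s"],s["position"],s["q"].round(2))
im,K,T=shot(); np.savez("held2",im=im,K=K,T=T)
a=rectify(im,K,T,(.60,.004),.034+.10-.037,half=.1,n=400); b=rectify(im,K,T,(.60,.004),.028,half=.1,n=400)
cv2.imwrite("pics/held2.png",np.hstack([a,b])[:,:,::-1])
E
```

```text
16.5417 [0.54999412 0.00398879 0.09986008] [-0.2   0.6   1.73  0.    0.81  1.37]
```

View pics/held2.png

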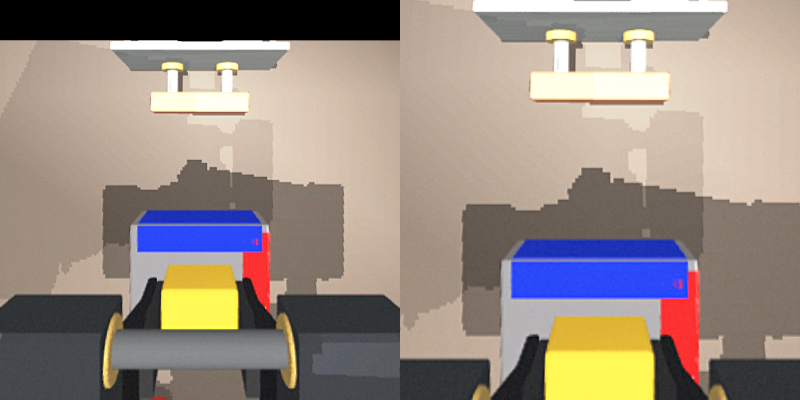

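```bash
python3 - <<'E'
from h import *
def avg(n=10):
    f=[]
    for _ in range(n): ctrl.pause(.05); s=monitor.read_state(); f.append(s["force"])
    print(s["time_s"],s["position"].round(4),np.mean(f,0).round(2)); return np.mean(f,0)
y=.0045
ctrl.move_l([.56,y,.06]); ctrl.move_l([.59,y,.038],v=.1); f0=avg()
ctrl.move_l([.622,y,.038],v=.06); f=avg(20)
d=((f0-f)[0]-1.2)/.3; print("depth mm",d)
if d<9: ctrl.move_l([.622+min(.0105-d/1000,.003),y,.038],v=.05); avg()
im=camera("side"); cv2.imwrite("pics/side3.png",cv2.resize(im[120:240,260:460],(800,480),interpolation=cv2.INTER_CUBIC)[:,:,::-1])
E
```

```text
18.0417 [0.59   0.0045 0.0381] [-0.06  0.01 -3.39]
19.725 [0.6218 0.0046 0.0378] [-3.99 -0.52 -4.49]
depth mm 9.101691798573638
```

```bash
python3 - <<'E'
from h import *
y=.0045
ctrl.move_l([.609,y,.038],v=.06); ctrl.move_l([.609,y,.0365],v=.02,f_stop=6)
print(monitor.read_state()["position"]); ctrl.grip(0.7); ctrl.pause(.2)
ctrl.move_l([.609,y,.14],v=.12); ctrl.move_l([.50,y,.17],v=.2); ctrl.pause(.3)
print(monitor.read_state()["time_s"])
im,K,T=shot(); a=rectify(im,K,T,(.62,.004),.034,half=.1,n=400)
sd=cv2.resize(camera("side")[120:220,300:400],(400,400),interpolation=cv2.INTER_CUBIC)
cv2.imwrite("pics/final.png",np.hstack([a,sd])[:,:,::-1])
for n in ("scene","side"):
    camera(n); print(n,[(t,np.round(pinpoint(n,t)[:1][0]["location"],4)) for t in ("module","spare") if pinpoint(n,t)])
E
```

```text
[0.61057894 0.00422928 0.03702847]
23.4167
scene [('module', array([ 0.616 ,  0.0051, -0.0025])), ('spare', array([ 0.5165, -0.2899,  0.0024]))]
side [('module', array([0.6067, 0.0018, 0.0036])), ('spare', array([ 0.5161, -0.2891,  0.0014]))]
```

View pics/final.png

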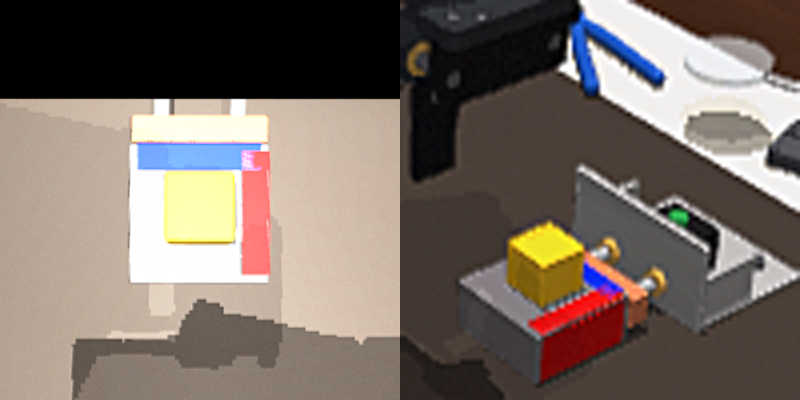

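The picture shows the module upright, square and centred on the bar (columns 130–270 for both), with its blue face towards the bar and the gripper clear.

```bash
python3 -c "
from workcell import *
print(ctrl.sign_off())"
```

```text
the job is handed in; nothing more can be done
None
```

The job is handed in at about 24 s: the red face, then the blue, was pressed against the bar (about 10.6 mm and 9 mm in, judged from the wrist force), and the module stands upright right in front of the bar with blue towards it, the spare where it was.

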